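# Find the dense-core shielding plug by its weight and present it to the inspection head

### The arm

A 6-joint arm with a two-finger parallel gripper is mounted at the origin on a cart in front of the work surface, level with it; the furniture and walls round the work are solid. World frame = base frame: x ahead of the robot, y to its left, z up, the work surface at z = 0. Lengths are in m, angles in rad, forces in N, time in s.
With the tool pointing down it reaches from about 0.35 to 0.975 m from the base axis. Payload 4.9 kg.
Tool frame: the origin (TCP) lies at the very end of the fingers, on their centre line; the grasp point (between the pads) lies 19 mm behind it (manip.hold_point_z is the distance from the TCP to the grasp point, in m); z points along the fingers, y is the direction in which the jaws open and shut (so a half turn about z gives the same grasp; the last joint's range is limited). The gripper opens to 85 mm and grips with 20 to 120 N. Pads are 22 mm wide; open, the fingers measure 114 mm over their backs; the gripper's body (76 mm by 85 mm) begins 54 mm behind the grasp point. The pads swing forward as they close: fully open they stand 13 mm farther back than shut.
Start: joints at [-1.395, 0.053, 1.613, -0, 1.476, -0.119], TCP at [0.182, -0.598, 0.231] pointing down, gripper open.
Joint ranges: [-3.01, 3.01], [-1.01, 2.22], [0.06, 2.58], [-1.02, 4.17], [0.09, 2.62], [-3.14, 3.14]. Speed limits (rad/s): [2.57, 2.57, 3.14, 3.14, 3.14, 3.14].

### API

Orientations are given as a unit quaternion [w, x, y, z].
In Python, from plant import monitor, grab_frame, camera_params, ticket, manip gives the robot as it stands.
- The arm moves only by the tool play_rows, never from a script. Its argument "commands" is a list of rows, each an object of numbers: "dx", "dy", "dz": the shift along the tool's x, y, z in cm; "rx", "ry", "rz": the turn, a rotation vector about the tool's x, y, z in rad; "claw": the closure, from 0 (fully open) to 1 (shut). In form: [{"dx": .., "dy": .., "dz": .., "rx": .., "ry": .., "rz": .., "claw": ..}, ...]. A call has 1 to 5 rows; each row is the pose to reach, as a shift and turn from the pose measured when the call began, along the tool's axes at that moment; what a row does not reach only later rows make up. A row lasts 1/10 s, in which the tool goes at most 50 mm and 8.59 degrees, less where a joint would pass 70% of its speed; a pose out of reach is approached as far as the arm can. A call with a gripper value outside its range is refused whole. The fingers move at their own pace and stop on an object; the grip force is fixed at half the most. Time passes only in rows, so rows that repeat a pose let the fingers close. It gives the time, the measured TCP pose, the force and the opening at its end, in the units of the state.
- monitor.state(): the state, without advancing time (a new reading comes with each control period).
- grab_frame(name): name is "scene" or "top" or "wrist"; returns the picture (420x560x3 uint8, blue, green, red); there is no depth.
- camera_params(name): a dict with "fx", "fy", "cx", "cy" (pixels), "rvec" (rotation vector, rad) and "tvec" (3), from world to camera coordinates, as OpenCV has them; the wrist camera has in their place "tool_from_camera" (4x4, takes a point from camera to tool coordinates, whose origin is the TCP and whose axes are the flange's). Camera axes: x right, y down, z forward; pixel columns grow to the right and rows downward; lengths in m; the calibration is good to about 2 mm. A picture is of the moment at which its call begins: read the wrist's pose just before it. camera_params takes no time and is no camera call.
- ticket.job_done(): hands the job in, once; it reports no verdict.
The state is a dict: "time": time; "joint_pos": joint angles; "joint_vel": joint speeds; "joint_efforts": joint torques, N m; "tool_pos": TCP position; "tool_rot": TCP orientation; "contact_force": force on the tool from outside, world axes, zero at the start; "ft_torque": the same for the moment, N m; "gripper_width": opening from 0.0 (shut) to 1.0 (fully open).
Only numpy, scipy, OpenCV 4.12 (cv2) and the standard library are available. Lean on these libraries where they do the work, as an engineer would, in place of code of your own. Each camera call takes 0.05 s, during which the arm holds its last target.

### The job

Two black shielding plugs that look the same stand in the grey holder, but one has a dense core and is clearly heavier: lift each plug in turn a hand's width clear of the holder, one at a time, to feel which is heavier. Leave the lighter one standing upright in one of the holder's nests, let go of, then take the heavier one and finish while still holding it steady and upright in the gripper, centred over the blue round face of the white inspection head, three to six centimetres above it and never touching the head. Leave the small bottle with the blue cap, the small beaker and the calculator where they are.

Things in the scene. Friction and masses are not known exactly. Their poses are not given: they have to be found in the camera images.
- holder: grey fixed block 90 x 250 x 20 mm (x, y, z of its own frame) with two round nests in a row along its y axis; origin at the centre of its underside, on the worktop, z up; it stands at another place and yaw each time. (A tall bench instrument fills the right rear of the worktop, beyond x = 0.57 m, y < -0.38 m: keep the arm clear of it)
- nest_1 (a point): centre of the floor of the nest at the holder's +y end (70 mm from the holder's middle); each nest is a blind hole 48 mm wide and 12 mm deep with a small chamfer, its floor 8 mm above the worktop and its mouth 20 mm above it
- nest_2 (a point): the same for the nest at the holder's -y end; the nests are 140 mm apart
- plug_a: one of two plugs that look alike: black upright cylinder 40 mm in diameter and 75 mm tall with a fluted grip band 34 to 64 mm above its underside; origin at the centre of its underside, z up; rigid, may be gripped firmly anywhere; starts upright in either nest, so its top is 83 mm above the worktop.
- plug_b: the other plug, same shape and size as plug_a. Each plug weighs 0.2 to 0.7 kg; one (either of them, it changes each time and cannot be seen) is at least 0.15 kg heavier than the other; the core closed inside has 1 to 2 mm of play
- head: white fixed inspection head, a flat box 100 x 100 x 24 mm with a blue round face 60 mm across (on a metal ring 76 mm across) on top; origin at the centre of its underside, on the worktop, z up
- face (a point): centre of the blue round face of the inspection head, on its surface, 30 mm above the worktop, z up
- blue_bottle: bystander: loose white bottle with a blue cap, 42 mm across, 78 mm tall, behind the holder; origin at the centre of its underside
- small_beaker: bystander: loose small clear beaker, 49 mm across, 58 mm tall, behind the inspection head; origin at the centre of its underside
- desk_calculator: bystander: loose calculator lying flat, 118 x 68 x 14 mm, at the back of the worktop; origin at the centre of its underside

How it is judged:
On the way, in this order (a step that is already met when the one before it is completed fails the run):
1. the lighter plug is lifted by the gripper, its underside more than 45 mm above the worktop, while the other stands in its nest (((z of plug_a in the frame of holder above 0.045 m and contact force between plug_a and the fingers above 0.5 N and ((distance between plug_b and nest_1 below 0.009 m or distance between plug_b and nest_2 below 0.009 m) and angle between plug_b's own z axis and vertical below 0.12 rad) and contact force between plug_b and holder above 4.1 N) or (z of plug_b in the frame of holder above 0.045 m and contact force between plug_b and the fingers above 0.5 N and ((distance between plug_a and nest_1 below 0.009 m or distance between plug_a and nest_2 below 0.009 m) and angle between plug_a's own z axis and vertical below 0.12 rad) and contact force between plug_a and holder above 4.1 N))), for 0.3 s.
2. the lighter plug stands upright in a nest again, let go of (((((distance between plug_a and nest_1 below 0.009 m or distance between plug_a and nest_2 below 0.009 m) and angle between plug_a's own z axis and vertical below 0.12 rad) and contact force between plug_a and the fingers below 0.1 N and contact force between plug_a and holder between 1 and 4.1 N) or (((distance between plug_b and nest_1 below 0.009 m or distance between plug_b and nest_2 below 0.009 m) and angle between plug_b's own z axis and vertical below 0.12 rad) and contact force between plug_b and the fingers below 0.1 N and contact force between plug_b and holder between 1 and 4.1 N))), for 0.2 s.
3. the heavier plug is lifted by the gripper, its underside more than 45 mm above the worktop, while the lighter stands in its nest (((z of plug_b in the frame of holder above 0.045 m and contact force between plug_b and the fingers above 0.5 N and ((distance between plug_a and nest_1 below 0.009 m or distance between plug_a and nest_2 below 0.009 m) and angle between plug_a's own z axis and vertical below 0.12 rad) and contact force between plug_a and the fingers below 0.1 N and contact force between plug_a and holder between 1 and 4.1 N) or (z of plug_a in the frame of holder above 0.045 m and contact force between plug_a and the fingers above 0.5 N and ((distance between plug_b and nest_1 below 0.009 m or distance between plug_b and nest_2 below 0.009 m) and angle between plug_b's own z axis and vertical below 0.12 rad) and contact force between plug_b and the fingers below 0.1 N and contact force between plug_b and holder between 1 and 4.1 N))), for 0.2 s.
At the end, for the whole second after the job is handed in: The heavier plug is held still by the fingers, upright within 0.15 rad, underside 15 to 80 mm above the blue face and within 20 mm of its centre, not touching the head; the lighter stands at rest, upright, let go of, within 9 mm of a nest floor's centre (((contact force between plug_b and the fingers above 0.5 N and z of plug_b in the frame of face between 0.015 and 0.08 m and horizontal distance between plug_b and face below 0.02 m and angle between plug_b's own z axis and vertical below 0.15 rad and linear speed of each of plug_b, plug_a below 0.03 m/s and contact force between plug_b and head below 0.1 N and ((distance between plug_a and nest_1 below 0.009 m or distance between plug_a and nest_2 below 0.009 m) and angle between plug_a's own z axis and vertical below 0.12 rad) and contact force between plug_a and the fingers below 0.1 N and contact force between plug_a and holder between 1 and 4.1 N) or (contact force between plug_a and the fingers above 0.5 N and z of plug_a in the frame of face between 0.015 and 0.08 m and horizontal distance between plug_a and face below 0.02 m and angle between plug_a's own z axis and vertical below 0.15 rad and linear speed of each of plug_a, plug_b below 0.03 m/s and contact force between plug_a and head below 0.1 N and ((distance between plug_b and nest_1 below 0.009 m or distance between plug_b and nest_2 below 0.009 m) and angle between plug_b's own z axis and vertical below 0.12 rad) and contact force between plug_b and the fingers below 0.1 N and contact force between plug_b and holder between 1 and 4.1 N))); the arm keeps its last pose, push and grip.
It fails at once if a plug touches the inspection head (contact force between any of plug_a, plug_b and head above 0.5 N).
It fails at once if the bottle, the beaker or the calculator is moved by more than 20 mm or tipped (distance of any of blue_bottle, small_beaker, desk_calculator from where it was at the start of the episode above 0.02 m or angle between any of blue_bottle, small_beaker's own z axis and vertical above 0.3 rad).
It also fails if it takes over 67 s, if anything falls off the work surface, if the arm or the gripper's body presses on something with over 40 N, if the wrist force passes 120 N, or if a joint passes its speed limit or range.

## Working session

There is one attempt and no reset: what is moved stays moved. The work goes in short steps, Python scripts to look and compute and a tool call to move; the robot and the scene stay as the last step left them, time stands still between calls to the robot, and variables do not carry over. Pictures are saved under pics/ and viewed, and the job is handed in when it is done.

Besides the shell and the picture viewer there is one more tool, called by a JSON object that holds its "fn" and its "kwargs", one argument or row to a line. play_rows: Moves the arm, as the interface text tells. Its arguments: {"type":"object","properties":{"commands":{"type":"array"}},"required":["commands"]}

```bash
mkdir -p pics; ls; python3 - <<'E'
from plant import monitor, grab_frame, camera_params, ticket, manip
import cv2
s=monitor.state();print(s);print(manip.hold_point_z)
for n in ("scene","top"):
    cv2.imwrite(f"pics/{n}0.png",grab_frame(n));print(camera_params(n))
print(camera_params("wrist"))
E
```

```text
pics
{'time': 0.0, 'joint_pos': array([-1.39500900e+00,  5.33349616e-02,  1.61428356e+00,  1.60834736e-05,
        1.47600490e+00, -1.19018674e-01]), 'joint_vel': array([ 3.02969098e-04, -1.74804696e-05,  4.47114082e-04,  8.84439640e-05,
        1.62351067e-03,  1.62160002e-04]), 'joint_efforts': array([ 2.82885139e-04, -3.93683338e+01, -3.70175672e+01, -1.59381507e-04,
        7.02486388e-03,  1.01444238e-05]), 'tool_pos': array([ 0.18148087, -0.59742453,  0.23008284]), 'tool_rot': array([-1.01519974e-03,  9.89155437e-01,  1.46868958e-01, -2.08154197e-05]), 'contact_force': array([-0.04801631, -0.25335888, -0.04255023]), 'ft_torque': array([-0.02629042, -0.01205314, -0.03058111]), 'gripper_width': 0.9992912142501291}
0.0187
{'fx': 392.32982027450316, 'fy': 392.32982027450316, 'cx': 275.37040659683515, 'cy': 217.82920656063052, 'rvec': array([ 2.2806796 , -0.53314177,  0.24849588]), 'tvec': array([-0.54747838,  0.20995044,  0.77971838])}
{'fx': 389.20024150325816, 'fy': 389.20024150325816, 'cx': 278.10266177608224, 'cy': 209.2285657499819, 'rvec': array([ 2.13479918, -2.10169106,  0.21601984]), 'tvec': array([0.02105311, 0.61680893, 0.87349665])}
{'fx': 347.69229387943625, 'fy': 347.69229387943625, 'cx': 279.6639106749988, 'cy': 209.15971007260066, 'tool_from_camera': array([[-1.40203858e-03, -9.51110785e-01, -3.08846740e-01,
         7.85561838e-02],
       [ 9.99999011e-01, -1.36738411e-03, -3.28653030e-04,
        -9.00786955e-05],
       [-1.09726684e-04, -3.08846895e-01,  9.51111762e-01,
        -1.42488364e-01],
       [ 0.00000000e+00,  0.00000000e+00,  0.00000000e+00,
         1.00000000e+00]])}
```

View pics/scene0.png

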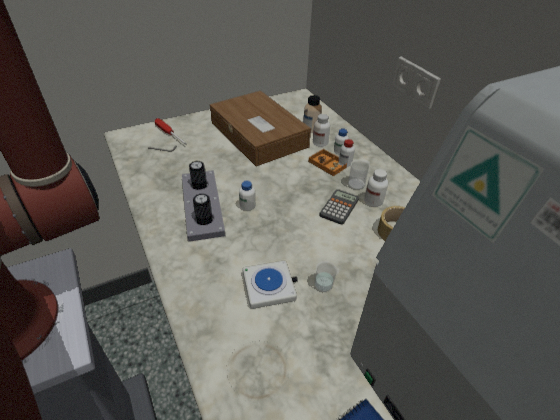

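View pics/top0.png

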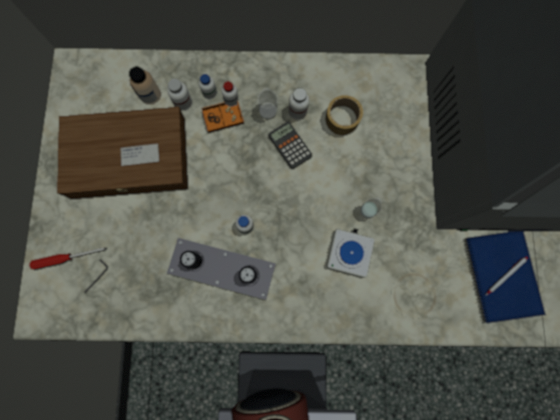

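The top view shows plugs near (190,260) and (248,274), the face near (351,253) and the bottle at (244,224). I'll measure these next.

```bash
cat > h.py <<'E'
import cv2,numpy as np
from plant import camera_params
from scipy.spatial.transform import Rotation as R
def cast(n,uv,z):
    c=camera_params(n);Rm=cv2.Rodrigues(c['rvec'])[0];o=-Rm.T@c['tvec']
    d=Rm.T@np.array([(uv[0]-c['cx'])/c['fx'],(uv[1]-c['cy'])/c['fy'],1]);return o+d*(z-o[2])/d[2]
def proj(n,p):
    c=camera_params(n);q=cv2.Rodrigues(c['rvec'])[0]@np.array(p)+c['tvec']
    return [c['fx']*q[0]/q[2]+c['cx'],c['fy']*q[1]/q[2]+c['cy']]
def wcast(s,uv,z):
    c=camera_params('wrist');T=c['tool_from_camera'];q=s['tool_rot'];Rm=R.from_quat([q[1],q[2],q[3],q[0]]).as_matrix()
    o=Rm@T[:3,3]+s['tool_pos'];d=Rm@T[:3,:3]@np.array([(uv[0]-c['cx'])/c['fx'],(uv[1]-c['cy'])/c['fy'],1]);return o+d*(z-o[2])/d[2]
E
python3 - <<'E'
from h import *
for n in('top','scene'):
    im=cv2.imread(f'pics/{n}0.png');hsv=cv2.cvtColor(im,cv2.COLOR_BGR2HSV)
    m=cv2.inRange(hsv,(100,130,60),(125,255,255))
    k,_,st,ce=cv2.connectedComponentsWithStats(m)
    for i in range(1,k):
        if st[i,4]>60: print(n,'blue',st[i],ce[i].round(1),cast(n,ce[i],.03).round(4),cast(n,ce[i],.078).round(4))
    x0,y0,x1,y1=(155,225,290,310) if n=='top' else (165,145,235,250)
    m=cv2.inRange(im,(0,0,0),(45,45,45))[y0:y1,x0:x1]
    k,_,st,ce=cv2.connectedComponentsWithStats(m)
    for i in range(1,k):
        if st[i,4]>60: print(n,'black',st[i]+[x0,y0,0,0,0],ce[i]+[x0,y0])
    c=im[y0:y1,x0:x1];cv2.imwrite(f'pics/{n}crop.png',cv2.resize(c,None,fx=5.5,fy=5.5,interpolation=cv2.INTER_CUBIC))
E
```

```text
top blue [239 217   9   9  67] [243.  221.1] [0.5916 0.1168 0.03  ] [0.5835 0.1126 0.078 ]
top blue [ 471  233   57   59 1894] [496.6 255.8] [ 0.5159 -0.5029  0.03  ] [ 0.5116 -0.4758  0.078 ]
top blue [341 242  22  22 382] [351.3 252.3] [ 0.5188 -0.1491  0.03  ] [ 0.5143 -0.1399  0.078 ]
top blue [ 484  260   59   59 1914] [514.2 295.9] [ 0.421  -0.5358  0.03  ] [ 0.4215 -0.507   0.078 ]
top black [180 251  23  19 144] [194.30555556 261.81944444]
top black [239 266  18  18  74] [248.7027027  276.54054054]
scene blue [242 182   9   8  65] [246.2 185.5] [0.6013 0.1541 0.03  ] [0.5789 0.0984 0.078 ]
scene blue [255 269  27  22 457] [268.2 279.3] [ 0.5168 -0.1564  0.03  ] [ 0.5005 -0.1897  0.078 ]
scene blue [345 401  38  19 394] [363.6 413. ] [ 0.5376 -0.4681  0.03  ] [ 0.5199 -0.4789  0.078 ]
scene black [190 163  17  27 302] [197.90397351 177.89072848]
scene black [193 196  20  29 364] [202.66208791 212.18956044]
```

View pics/topcrop.png

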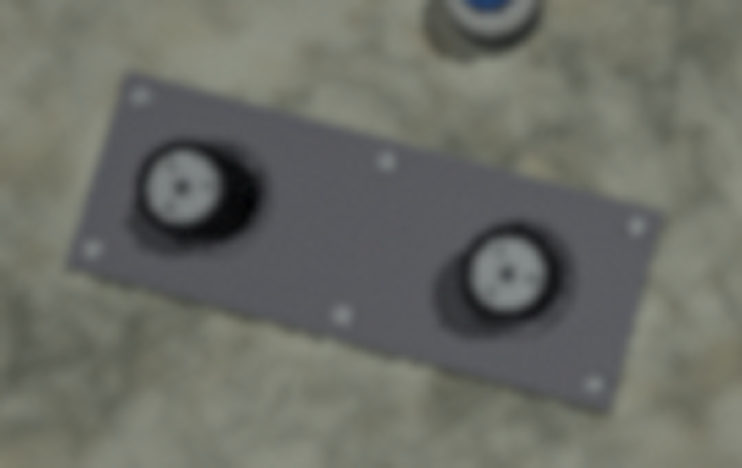

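```bash
python3 - <<'E'
from h import *
f=lambda u,v:(155+u/5.5-.4,225+v/5.5-.4)
P=[cast('top',f(183,187),.083),cast('top',f(508,273),.083)]
print(P,np.linalg.norm(P[0]-P[1]))
S=np.array([cast('top',f(*p),.02) for p in[(141,96),(93,249),(636,226),(594,384)]]);print(S,S.mean(0))
d=S[0]+S[1]-S[2]-S[3];a=d/np.linalg.norm(d);print(np.degrees(np.arctan2(a[1],a[0])))
h=S.mean(0);print('nests',h+.07*a,h-.07*a)
print('bottle',cast('top',(243,221),.078), 'beaker',cast('top',(370,209),.058))
E
```

```text
[array([0.49366218, 0.23516686, 0.083     ]), array([0.46047291, 0.09911938, 0.083     ])] 0.14003730062832087
[[0.53832352 0.27068307 0.02      ]
 [0.4702007  0.28747545 0.02      ]
 [0.48397022 0.04766206 0.02      ]
 [0.41522521 0.06471583 0.02      ]] [0.47692991 0.1676341  0.02      ]
76.2200550547748
nests [0.49360346 0.23561934 0.02      ] [0.46025637 0.09964886 0.02      ]
bottle [0.58361344 0.11258392 0.078     ] beaker [ 0.62129146 -0.19127035  0.058     ]
```

View pics/scenecrop.png

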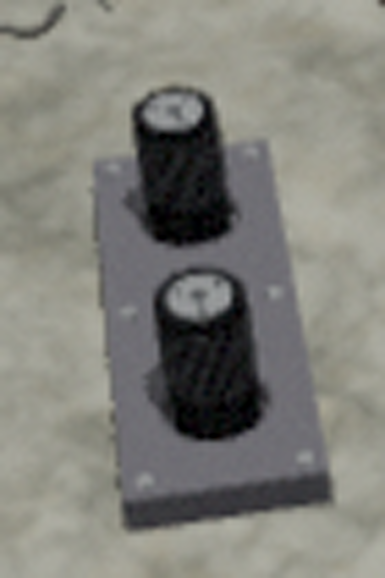

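```bash
cat >> h.py <<'E'
def go(s,tgt,jaw=None):
    q=s['tool_rot'];Rm=R.from_quat([q[1],q[2],q[3],q[0]])
    d=Rm.inv().apply(np.array(tgt)-s['tool_pos'])*100
    out=[d.round(2), round(float(np.linalg.norm(d)),1)]
    if jaw is not None:
        y=np.radians(jaw); Y=np.array([np.cos(y),np.sin(y),0]);
        if Y@Rm.as_matrix()[:,1]<0: Y=-Y
        Z=np.array([0,0,-1.]);X=np.cross(Y,Z)
        out.append((Rm.inv()*R.from_matrix(np.c_[X,Y,Z])).as_rotvec().round(4))
    print('d',*out)
E
python3 - <<'E'
from h import *;from plant import monitor
s=monitor.state();go(s,(.5,-.15,.23),76.2)
E
```

```text
d [ 43.48 -33.57   0.09] 54.9 [-1.900e-03  3.000e-04  5.356e-01]
```

{"fn": "play_rows", "kwargs": {
  "commands": [
    {"dx": 3.9, "dy": -3.0, "claw": 0},
    {"dx": 7.8, "dy": -6.0, "claw": 0},
    {"dx": 11.7, "dy": -9.0, "claw": 0},
    {"dx": 15.6, "dy": -12.0, "claw": 0},
    {"dx": 19.5, "dy": -15.0, "claw": 0}
  ]
}}

```text
invalid input
```

{"fn": "play_rows", "kwargs": {
  "commands": [
    {"dx": 3.9, "dy": -3.0, "claw": 0},
    {"dx": 7.8, "dy": -6.0, "claw": 0},
    {"dx": 11.7, "dy": -9.0, "claw": 0},
    {"dx": 15.6, "dy": -12.0, "claw": 0},
    {"dx": 19.5, "dy": -15.0, "claw": 0}
  ]
}}

```text
invalid input
```

```bash
python3 - <<'E'
from h import *;from plant import monitor
s=monitor.state();go(s,(.5,-.15,.23),76.2);print(s['tool_pos'],s['contact_force'],s['time'])
E
```

```text
d [ 43.48 -33.57   0.09] 54.9 [-1.900e-03  3.000e-04  5.356e-01]
[ 0.18147628 -0.59748251  0.23015797] [ 0.13717731  0.24961504 -0.26812658] 0.1
```

Every field seems to be required.

{"fn": "play_rows", "kwargs": {
  "commands": [
    {"dx": 3.9, "dy": -3.0, "dz": 0, "rx": 0, "ry": 0, "rz": 0, "claw": 0},
    {"dx": 7.8, "dy": -6.0, "dz": 0, "rx": 0, "ry": 0, "rz": 0, "claw": 0},
    {"dx": 11.7, "dy": -9.0, "dz": 0, "rx": 0, "ry": 0, "rz": 0, "claw": 0},
    {"dx": 15.6, "dy": -12.0, "dz": 0, "rx": 0, "ry": 0, "rz": 0, "claw": 0},
    {"dx": 19.5, "dy": -15.0, "dz": 0, "rx": 0, "ry": 0, "rz": 0, "claw": 0}
  ]
}}

```text
time: 0.6
tool_pos: [0.3251, -0.3954, 0.23]
tool_rot: [-0.001, 0.989, 0.147, -0.0]
contact_force: [0.4, -1.3, 0.8]
gripper_width: 1.001
```

{"fn": "play_rows", "kwargs": {
  "commands": [
    {"dx": 3.9, "dy": -3.0, "dz": 0, "rx": 0, "ry": 0, "rz": 0, "claw": 0},
    {"dx": 7.8, "dy": -6.0, "dz": 0, "rx": 0, "ry": 0, "rz": 0, "claw": 0},
    {"dx": 11.7, "dy": -9.0, "dz": 0, "rx": 0, "ry": 0, "rz": 0, "claw": 0},
    {"dx": 15.6, "dy": -12.0, "dz": 0, "rx": 0, "ry": 0, "rz": 0, "claw": 0},
    {"dx": 19.5, "dy": -15.0, "dz": 0, "rx": 0, "ry": 0, "rz": 0, "claw": 0}
  ]
}}

```text
time: 1.1
tool_pos: [0.4688, -0.1933, 0.2301]
tool_rot: [-0.001, 0.989, 0.147, -0.0]
contact_force: [-0.4, -0.5, -0.0]
gripper_width: 0.998
```

{"fn": "play_rows", "kwargs": {
  "commands": [
    {"dx": 2, "dy": -1.5, "dz": 0, "rx": 0, "ry": 0, "rz": 0.134, "claw": 0},
    {"dx": 4, "dy": -3.0, "dz": 0, "rx": 0, "ry": 0, "rz": 0.268, "claw": 0},
    {"dx": 4, "dy": -3.0, "dz": 0, "rx": 0, "ry": 0, "rz": 0.402, "claw": 0},
    {"dx": 4, "dy": -3.0, "dz": 0, "rx": 0, "ry": 0, "rz": 0.536, "claw": 0},
    {"dx": 4, "dy": -3.0, "dz": 0, "rx": 0, "ry": 0, "rz": 0.536, "claw": 0}
  ]
}}

```text
time: 1.6
tool_pos: [0.4982, -0.1525, 0.2296]
tool_rot: [-0.001, 0.993, -0.12, -0.001]
contact_force: [-0.5, -0.7, -0.1]
gripper_width: 1.001
```

```bash
python3 - <<'E'
from h import *;from plant import monitor,grab_frame
s=monitor.state();im=grab_frame('wrist');cv2.imwrite('pics/w1.png',im)
np.save('w1.npy',[s],allow_pickle=True)
print(s['tool_pos'],s['tool_rot'],s['contact_force'],s['time'],s['joint_pos'].round(2))
hsv=cv2.cvtColor(im,cv2.COLOR_BGR2HSV)
m=cv2.inRange(hsv,(100,130,60),(125,255,255))
for c in cv2.findContours(m,0,2)[0]:
    if cv2.contourArea(c)>100:
        e=cv2.fitEllipse(cv2.convexHull(c));print(e,wcast(s,e[0],.03))
go(s,(.4936,.2354,.2),76.2);go(s,(.4603,.0994,.2),76.2)
E
```

```text
[ 0.49823012 -0.15250658  0.22955641] [-1.32886225e-03  9.92753489e-01 -1.20157679e-01 -9.36533866e-04] [-0.46421478 -0.65856797 -0.07835447] 1.6 [-0.44 -0.2   1.85  0.    1.49  1.37]
((274.6849365234375, 157.23287963867188), (58.30525588989258, 58.62290573120117), 87.1403579711914) [ 0.51984841 -0.15246105  0.03      ]
d [ -9.7  -37.55   3.07] 38.9 [-0.0024  0.0022 -0.    ]
d [ -9.69 -23.55   3.03] 25.6 [-0.0024  0.0022 -0.    ]
```

View pics/w1.png

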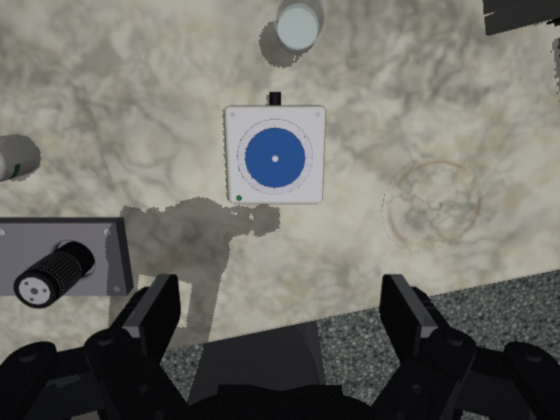

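{"fn": "play_rows", "kwargs": {
  "commands": [
    {"dx": -1.9, "dy": -4.7, "dz": 0.6, "rx": 0, "ry": 0, "rz": 0, "claw": 0},
    {"dx": -3.8, "dy": -9.4, "dz": 1.2, "rx": 0, "ry": 0, "rz": 0, "claw": 0},
    {"dx": -5.7, "dy": -14.1, "dz": 1.8, "rx": 0, "ry": 0, "rz": 0, "claw": 0},
    {"dx": -7.7, "dy": -18.8, "dz": 2.4, "rx": 0, "ry": 0, "rz": 0, "claw": 0},
    {"dx": -9.6, "dy": -23.5, "dz": 3.0, "rx": -0.002, "ry": 0.002, "rz": 0, "claw": 0}
  ]
}}

```text
time: 2.15
tool_pos: [0.4606, 0.094, 0.2009]
tool_rot: [-0.0, 0.993, -0.118, 0.0]
contact_force: [1.9, 0.3, 0.1]
gripper_width: 0.998
```

{"fn": "play_rows", "kwargs": {
  "commands": [
    {"dx": -0.1, "dy": 0, "dz": 0, "rx": 0, "ry": 0, "rz": 0, "claw": 0},
    {"dx": -0.1, "dy": 0, "dz": 0, "rx": 0, "ry": 0, "rz": 0, "claw": 0}
  ]
}}

```text
time: 2.35
tool_pos: [0.4591, 0.0949, 0.2005]
tool_rot: [0.0, 0.993, -0.116, 0.0]
contact_force: [-0.2, 0.5, -0.8]
gripper_width: 0.995
```

```bash
python3 - <<'E'
from h import *;from plant import monitor,grab_frame
s=monitor.state();im=grab_frame('wrist');cv2.imwrite('pics/w2.png',im)
print(s['tool_pos'],s['tool_rot'],s['contact_force'],s['time'])
go(s,(.4603,.0994,.036),76.2)
E
```

```text
[0.45911491 0.09494289 0.20054696] [ 3.08901269e-06  9.93243174e-01 -1.16051634e-01  1.21439617e-04] [-0.21980303  0.54434189 -0.76471256] 2.35
d [ 1.000e-02 -4.600e-01  1.645e+01] 16.5 [-0.     -0.0002  0.0082]
```

View pics/w2.png

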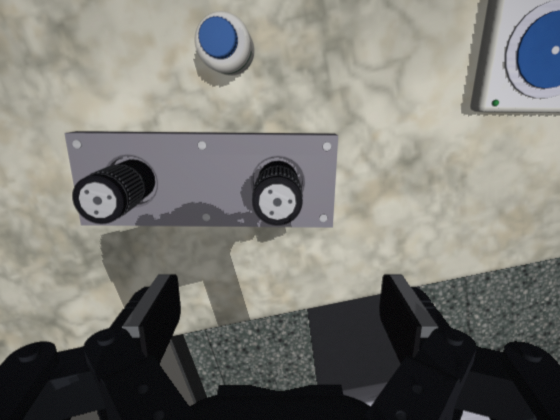

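```bash
python3 - <<'E'
from h import *;from plant import monitor,grab_frame
s=monitor.state()
print(wcast(s,(277,202),.083),wcast(s,(97.5,199.5),.083))
E
```

```text
[0.46013196 0.09579265 0.083     ] [0.49493879 0.23146857 0.083     ]
```

{"fn": "play_rows", "kwargs": {
  "commands": [
    {"dx": 0, "dy": -0.2, "dz": 4, "rx": 0, "ry": 0, "rz": 0.004, "claw": 0},
    {"dx": 0, "dy": -0.25, "dz": 8, "rx": 0, "ry": 0, "rz": 0.008, "claw": 0},
    {"dx": 0, "dy": -0.25, "dz": 12, "rx": 0, "ry": 0, "rz": 0.008, "claw": 0},
    {"dx": 0, "dy": -0.25, "dz": 15, "rx": 0, "ry": 0, "rz": 0.008, "claw": 0},
    {"dx": 0, "dy": -0.25, "dz": 16.4, "rx": 0, "ry": 0, "rz": 0.008, "claw": 0}
  ]
}}

```text
time: 2.9
tool_pos: [0.4586, 0.0944, 0.0338]
tool_rot: [0.001, 0.992, -0.122, -0.002]
contact_force: [-0.4, 0.1, -0.5]
gripper_width: 1.002
```

{"fn": "play_rows", "kwargs": {
  "commands": [
    {"dx": 0, "dy": 0, "dz": 0, "rx": 0, "ry": 0, "rz": 0, "claw": 0.3},
    {"dx": 0, "dy": 0, "dz": 0, "rx": 0, "ry": 0, "rz": 0, "claw": 0.6},
    {"dx": 0, "dy": 0, "dz": 0, "rx": 0, "ry": 0, "rz": 0, "claw": 0.6},
    {"dx": 0, "dy": 0, "dz": 0, "rx": 0, "ry": 0, "rz": 0, "claw": 0.8},
    {"dx": 0, "dy": 0, "dz": 0, "rx": 0, "ry": 0, "rz": 0, "claw": 0.8}
  ]
}}

```text
time: 3.4
tool_pos: [0.4612, 0.0951, 0.0367]
tool_rot: [-0.001, 0.992, -0.122, 0.001]
contact_force: [-0.4, 3.8, 5.9]
gripper_width: 0.459
```

```bash
python3 - <<'E'
from h import *;from plant import monitor,grab_frame
s=monitor.state();cv2.imwrite('pics/s3.png',grab_frame('scene')[130:270,140:300].repeat(4,0).repeat(4,1))
print(s)
E
```

```text
{'time': 3.4, 'joint_pos': array([ 4.46258190e-02, -1.10398757e-01,  2.11979543e+00,  9.67319463e-04,
        1.13082356e+00,  1.86060924e+00]), 'joint_vel': array([ 2.07888558e-03,  1.53477454e-03, -3.70399988e-03, -4.10663299e-03,
       -5.89999585e-05,  9.69958534e-04]), 'joint_efforts': array([ -1.78696867, -23.76966298, -28.16095948,  -0.88171346,
         0.06653728,  -0.03842965]), 'tool_pos': array([0.46115117, 0.09511173, 0.03665496]), 'tool_rot': array([-5.45846267e-04,  9.92469314e-01, -1.22490809e-01,  6.03779039e-04]), 'contact_force': array([-0.43787617,  3.79295061,  5.89058497]), 'ft_torque': array([ 0.55530652, -0.02576312, -0.07695299]), 'gripper_width': 0.4590998776444696}
```

View pics/s3.png

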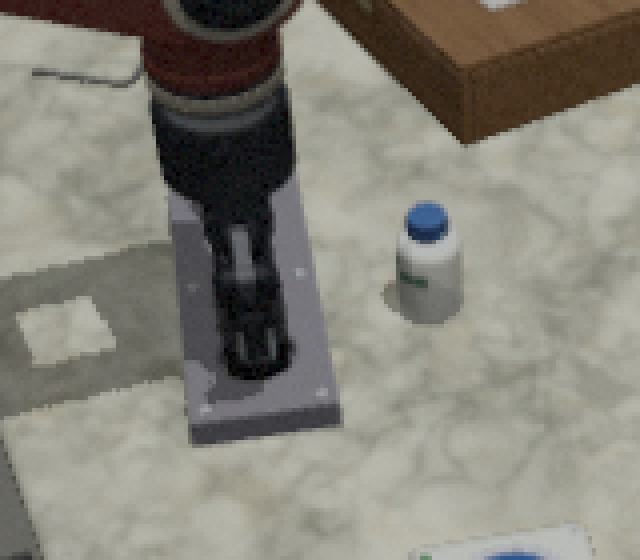

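{"fn": "play_rows", "kwargs": {
  "commands": [
    {"dx": 0, "dy": 0, "dz": -1, "rx": 0, "ry": 0, "rz": 0, "claw": 0.8},
    {"dx": 0, "dy": 0, "dz": -3, "rx": 0, "ry": 0, "rz": 0, "claw": 0.8},
    {"dx": 0, "dy": 0, "dz": -6, "rx": 0, "ry": 0, "rz": 0, "claw": 0.8},
    {"dx": 0, "dy": 0, "dz": -9, "rx": 0, "ry": 0, "rz": 0, "claw": 0.8},
    {"dx": 0, "dy": 0, "dz": -10.5, "rx": 0, "ry": 0, "rz": 0, "claw": 0.8}
  ]
}}

```text
time: 3.95
tool_pos: [0.4617, 0.0949, 0.1443]
tool_rot: [-0.0, 0.992, -0.122, 0.002]
contact_force: [-0.1, 0.5, -4.7]
gripper_width: 0.462
```

{"fn": "play_rows", "kwargs": {
  "commands": [
    {"dx": 0, "dy": 0, "dz": 0, "rx": 0, "ry": 0, "rz": 0, "claw": 0.8},
    {"dx": 0, "dy": 0, "dz": 0, "rx": 0, "ry": 0, "rz": 0, "claw": 0.8},
    {"dx": 0, "dy": 0, "dz": 0, "rx": 0, "ry": 0, "rz": 0, "claw": 0.8},
    {"dx": 0, "dy": 0, "dz": 0, "rx": 0, "ry": 0, "rz": 0, "claw": 0.8},
    {"dx": 0, "dy": 0, "dz": 0, "rx": 0, "ry": 0, "rz": 0, "claw": 0.8}
  ]
}}

```text
time: 4.45
tool_pos: [0.4609, 0.0948, 0.1428]
tool_rot: [-0.0, 0.992, -0.122, 0.001]
contact_force: [0.6, 0.0, -4.6]
gripper_width: 0.461
```

{"fn": "play_rows", "kwargs": {
  "commands": [
    {"dx": 0, "dy": 0, "dz": 0, "rx": 0, "ry": 0, "rz": 0, "claw": 0.8},
    {"dx": 0, "dy": 0, "dz": 0, "rx": 0, "ry": 0, "rz": 0, "claw": 0.8}
  ]
}}

```text
time: 4.65
tool_pos: [0.4605, 0.0948, 0.1422]
tool_rot: [-0.0, 0.992, -0.122, 0.0]
contact_force: [-0.5, -0.2, -5.6]
gripper_width: 0.462
```

```bash
python3 - <<'E'
from h import *;from plant import monitor,grab_frame
F=[]
for i in range(6):
    s=monitor.state();F.append(s['contact_force']);
    im=grab_frame('scene')
cv2.imwrite('pics/s4.png',im[100:260,120:300].repeat(4,0).repeat(4,1)[:600])
print(np.array(F).round(2),s['tool_pos'],s['time'],s['gripper_width'])
E
```

```text
[[-0.54 -0.2  -5.64]
 [ 0.6  -0.16 -5.89]
 [-0.18 -0.23 -5.76]
 [ 0.58 -0.49 -5.16]
 [-0.03 -0.67 -5.52]
 [-0.1  -0.01 -4.33]] [0.460956   0.09480463 0.14292338] 4.9 0.46066856971203524
```

View pics/s4.png

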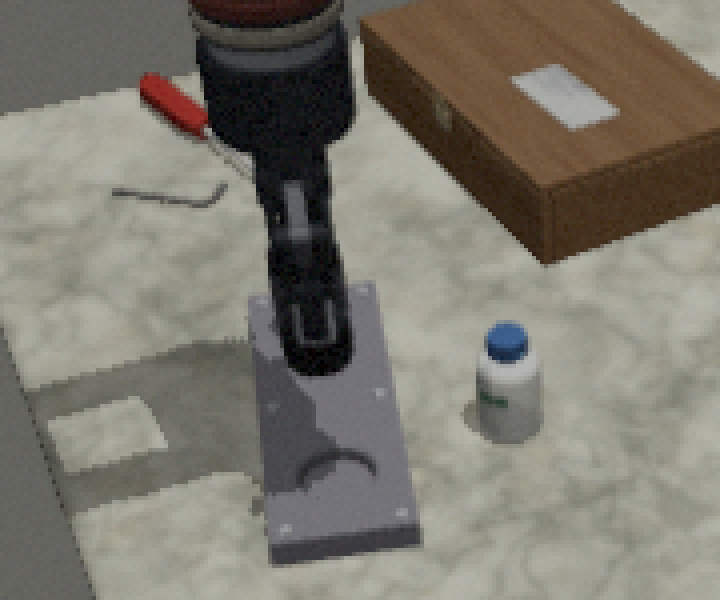

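{"fn": "play_rows", "kwargs": {
  "commands": [
    {"dx": 0, "dy": 0, "dz": 3, "rx": 0, "ry": 0, "rz": 0, "claw": 0.8},
    {"dx": 0, "dy": 0, "dz": 6, "rx": 0, "ry": 0, "rz": 0, "claw": 0.8},
    {"dx": 0, "dy": 0, "dz": 8, "rx": 0, "ry": 0, "rz": 0, "claw": 0.8},
    {"dx": 0, "dy": 0, "dz": 9.5, "rx": 0, "ry": 0, "rz": 0, "claw": 0.8},
    {"dx": 0, "dy": 0, "dz": 10.3, "rx": 0, "ry": 0, "rz": 0, "claw": 0.8}
  ]
}}

```text
time: 5.45
tool_pos: [0.4602, 0.0948, 0.0384]
tool_rot: [0.0, 0.992, -0.122, -0.0]
contact_force: [0.6, -0.3, -5.5]
gripper_width: 0.456
```

{"fn": "play_rows", "kwargs": {
  "commands": [
    {"dx": 0, "dy": 0, "dz": 0, "rx": 0, "ry": 0, "rz": 0, "claw": 0.8},
    {"dx": 0, "dy": 0, "dz": 0.1, "rx": 0, "ry": 0, "rz": 0, "claw": 0.8},
    {"dx": 0, "dy": 0, "dz": 0.2, "rx": 0, "ry": 0, "rz": 0, "claw": 0.8}
  ]
}}

```text
time: 5.75
tool_pos: [0.4612, 0.0948, 0.0375]
tool_rot: [-0.0, 0.992, -0.122, 0.001]
contact_force: [0.2, -0.1, -5.8]
gripper_width: 0.458
```

{"fn": "play_rows", "kwargs": {
  "commands": [
    {"dx": 0, "dy": 0, "dz": 0.05, "rx": 0, "ry": 0, "rz": 0, "claw": 0.8},
    {"dx": 0, "dy": 0, "dz": 0.1, "rx": 0, "ry": 0, "rz": 0, "claw": 0.8},
    {"dx": 0, "dy": 0, "dz": 0.15, "rx": 0, "ry": 0, "rz": 0, "claw": 0.8}
  ]
}}

```text
time: 6.05
tool_pos: [0.4618, 0.0948, 0.0367]
tool_rot: [-0.0, 0.992, -0.122, 0.002]
contact_force: [0.4, -0.3, -1.3]
gripper_width: 0.457
```

{"fn": "play_rows", "kwargs": {
  "commands": [
    {"dx": 0, "dy": 0, "dz": 0.05, "rx": 0, "ry": 0, "rz": 0, "claw": 0.8},
    {"dx": 0, "dy": 0, "dz": 0, "rx": 0, "ry": 0, "rz": 0, "claw": 0.4},
    {"dx": 0, "dy": 0, "dz": 0, "rx": 0, "ry": 0, "rz": 0, "claw": 0},
    {"dx": 0, "dy": 0, "dz": 0, "rx": 0, "ry": 0, "rz": 0, "claw": 0},
    {"dx": 0, "dy": 0, "dz": 0, "rx": 0, "ry": 0, "rz": 0, "claw": 0}
  ]
}}

```text
time: 6.55
tool_pos: [0.4623, 0.0949, 0.0372]
tool_rot: [-0.0, 0.992, -0.122, 0.002]
contact_force: [-0.0, 0.0, 0.4]
gripper_width: 0.999
```

{"fn": "play_rows", "kwargs": {
  "commands": [
    {"dx": 0, "dy": 0, "dz": -2, "rx": 0, "ry": 0, "rz": 0, "claw": 0},
    {"dx": 0, "dy": 0, "dz": -6, "rx": 0, "ry": 0, "rz": 0, "claw": 0},
    {"dx": 0, "dy": 0, "dz": -10, "rx": 0, "ry": 0, "rz": 0, "claw": 0},
    {"dx": 0, "dy": 0, "dz": -14, "rx": 0, "ry": 0, "rz": 0, "claw": 0},
    {"dx": 0, "dy": 0, "dz": -16.5, "rx": 0, "ry": 0, "rz": 0, "claw": 0}
  ]
}}

```text
time: 7.05
tool_pos: [0.4629, 0.0949, 0.2062]
tool_rot: [-0.001, 0.992, -0.122, 0.005]
contact_force: [0.5, 0.2, -0.6]
gripper_width: 0.997
```

```bash
python3 - <<'E'
from h import *;from plant import monitor,grab_frame
F=[]
for i in range(3):
    s=monitor.state();im=grab_frame('wrist');F.append(s['contact_force'])
cv2.imwrite('pics/w5.png',im)
print(np.round(F,2),s['tool_pos'],s['tool_rot'],s['time'],s['gripper_width'])
go(s,(.4942,.2324,.2),76.2)
E
```

```text
[[ 0.52  0.15 -0.55]
 [ 1.72  0.28  3.02]
 [ 1.08 -0.71 -0.93]] [0.46439446 0.09499692 0.20763916] [-0.001172    0.99247388 -0.12224716  0.00706034] 7.15 0.9972745897244099
d [ -0.45 -14.05   0.81] 14.1 [-0.004  -0.0137 -0.0043]
```

View pics/w5.png

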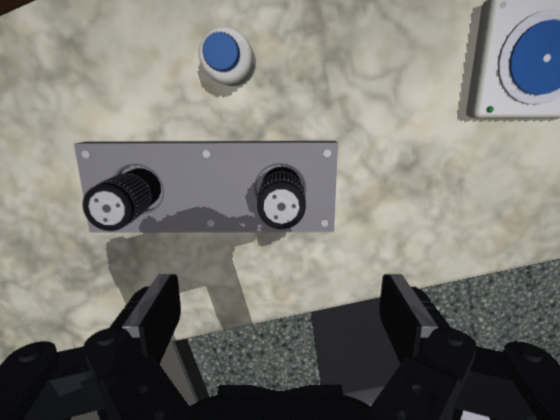

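{"fn": "play_rows", "kwargs": {
  "commands": [
    {"dx": -0.1, "dy": -4.7, "dz": 0.2, "rx": 0, "ry": -0.007, "rz": 0, "claw": 0},
    {"dx": -0.3, "dy": -9.4, "dz": 0.4, "rx": -0.002, "ry": -0.014, "rz": -0.002, "claw": 0},
    {"dx": -0.45, "dy": -13, "dz": 0.7, "rx": -0.004, "ry": -0.014, "rz": -0.004, "claw": 0},
    {"dx": -0.45, "dy": -14.05, "dz": 0.8, "rx": -0.004, "ry": -0.014, "rz": -0.004, "claw": 0},
    {"dx": -0.45, "dy": -14.05, "dz": 0.8, "rx": -0.004, "ry": -0.014, "rz": -0.004, "claw": 0}
  ]
}}

```text
time: 7.7
tool_pos: [0.4917, 0.2329, 0.1945]
tool_rot: [0.001, 0.993, -0.119, -0.004]
contact_force: [-0.0, 1.1, -0.2]
gripper_width: 1.003
```

```bash
python3 - <<'E'
from h import *;from plant import monitor,grab_frame
s=monitor.state()
print(s['tool_pos'],s['tool_rot'],s['time'])
go(s,(.4942,.2324,.037),76.2)
E
```

```text
[0.4916863  0.23288772 0.19447022] [ 0.00137067  0.99286354 -0.11916942 -0.00433206] 7.7
d [ 0.39 -0.07 15.74] 15.7 [0.0038 0.0083 0.0019]
```

{"fn": "play_rows", "kwargs": {
  "commands": [
    {"dx": 0.2, "dy": 0, "dz": 4, "rx": 0.004, "ry": 0.008, "rz": 0.002, "claw": 0},
    {"dx": 0.4, "dy": 0, "dz": 8, "rx": 0.004, "ry": 0.008, "rz": 0.002, "claw": 0},
    {"dx": 0.4, "dy": 0, "dz": 12, "rx": 0.004, "ry": 0.008, "rz": 0.002, "claw": 0},
    {"dx": 0.4, "dy": 0, "dz": 14.8, "rx": 0.004, "ry": 0.008, "rz": 0.002, "claw": 0},
    {"dx": 0.4, "dy": 0, "dz": 15.7, "rx": 0.004, "ry": 0.008, "rz": 0.002, "claw": 0}
  ]
}}

```text
time: 8.2
tool_pos: [0.4906, 0.2291, 0.0328]
tool_rot: [0.002, 0.993, -0.121, -0.004]
contact_force: [0.7, 0.4, 0.5]
gripper_width: 0.999
```

{"fn": "play_rows", "kwargs": {
  "commands": [
    {"dx": 0, "dy": 0, "dz": 0, "rx": 0, "ry": 0, "rz": 0, "claw": 0.3},
    {"dx": 0, "dy": 0, "dz": 0, "rx": 0, "ry": 0, "rz": 0, "claw": 0.6},
    {"dx": 0, "dy": 0, "dz": 0, "rx": 0, "ry": 0, "rz": 0, "claw": 0.6},
    {"dx": 0, "dy": 0, "dz": 0, "rx": 0, "ry": 0, "rz": 0, "claw": 0.8},
    {"dx": 0, "dy": 0, "dz": 0, "rx": 0, "ry": 0, "rz": 0, "claw": 0.8}
  ]
}}

```text
time: 8.7
tool_pos: [0.4927, 0.2301, 0.0356]
tool_rot: [0.001, 0.993, -0.121, -0.002]
contact_force: [0.0, 3.2, 5.9]
gripper_width: 0.461
```

{"fn": "play_rows", "kwargs": {
  "commands": [
    {"dx": 0, "dy": 0, "dz": -1, "rx": 0, "ry": 0, "rz": 0, "claw": 0.8},
    {"dx": 0, "dy": 0, "dz": -3, "rx": 0, "ry": 0, "rz": 0, "claw": 0.8},
    {"dx": 0, "dy": 0, "dz": -6, "rx": 0, "ry": 0, "rz": 0, "claw": 0.8},
    {"dx": 0, "dy": 0, "dz": -9, "rx": 0, "ry": 0, "rz": 0, "claw": 0.8},
    {"dx": 0, "dy": 0, "dz": -10.5, "rx": 0, "ry": 0, "rz": 0, "claw": 0.8}
  ]
}}

```text
time: 9.2
tool_pos: [0.4941, 0.2304, 0.1439]
tool_rot: [0.0, 0.993, -0.121, 0.0]
contact_force: [0.5, 0.2, -2.9]
gripper_width: 0.457
```

{"fn": "play_rows", "kwargs": {
  "commands": [
    {"dx": 0, "dy": 0, "dz": 0, "rx": 0, "ry": 0, "rz": 0, "claw": 0.8},
    {"dx": 0, "dy": 0, "dz": 0, "rx": 0, "ry": 0, "rz": 0, "claw": 0.8},
    {"dx": 0, "dy": 0, "dz": 0, "rx": 0, "ry": 0, "rz": 0, "claw": 0.8},
    {"dx": 0, "dy": 0, "dz": 0, "rx": 0, "ry": 0, "rz": 0, "claw": 0.8},
    {"dx": 0, "dy": 0, "dz": 0, "rx": 0, "ry": 0, "rz": 0, "claw": 0.8}
  ]
}}

```text
time: 9.7
tool_pos: [0.4934, 0.2301, 0.1424]
tool_rot: [0.001, 0.993, -0.121, -0.001]
contact_force: [-0.1, -0.5, -3.9]
gripper_width: 0.455
```

```bash
python3 - <<'E'
from h import *;from plant import monitor,grab_frame
F=[]
for i in range(8):
    s=monitor.state();F.append(s['contact_force']);
    im=grab_frame('scene')
cv2.imwrite('pics/s6.png',im[100:260,120:300].repeat(4,0).repeat(4,1)[:600])
print(np.array(F).round(2),s['tool_pos'],s['tool_rot'],s['time'],s['gripper_width'])
E
```

```text
[[-0.08 -0.5  -3.88]
 [-0.12 -0.44 -4.14]
 [-0.45  0.41 -2.38]
 [ 0.72  0.17 -3.29]
 [-0.09 -0.85 -3.21]
 [-0.52 -0.69 -3.01]
 [ 0.12 -0.04 -3.12]
 [-0.    0.31 -3.22]] [0.49419983 0.23036891 0.143901  ] [-1.14717104e-05  9.92678326e-01 -1.20787672e-01  2.80775698e-04] 10.05 0.4584183931950051
```

View pics/s6.png

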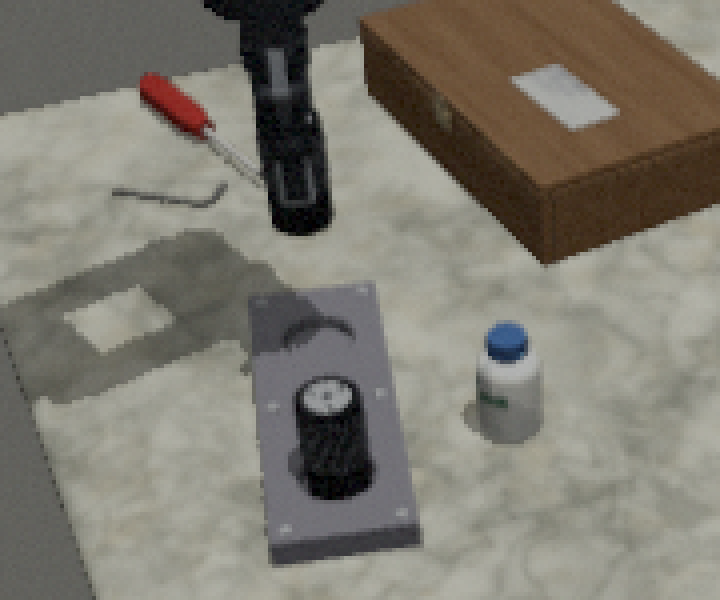

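This plug reads about 3.3 N against about 5.4 N for the first, so the nest_2 plug is the heavier. I'll put this one back.

{"fn": "play_rows", "kwargs": {
  "commands": [
    {"dx": 0, "dy": 0, "dz": 3, "rx": 0, "ry": 0, "rz": 0, "claw": 0.8},
    {"dx": 0, "dy": 0, "dz": 6, "rx": 0, "ry": 0, "rz": 0, "claw": 0.8},
    {"dx": 0, "dy": 0, "dz": 8, "rx": 0, "ry": 0, "rz": 0, "claw": 0.8},
    {"dx": 0, "dy": 0, "dz": 9.6, "rx": 0, "ry": 0, "rz": 0, "claw": 0.8},
    {"dx": 0, "dy": 0, "dz": 10.4, "rx": 0, "ry": 0, "rz": 0, "claw": 0.8}
  ]
}}

```text
time: 10.6
tool_pos: [0.4935, 0.2301, 0.0383]
tool_rot: [0.0, 0.993, -0.121, -0.001]
contact_force: [0.6, -0.4, -3.0]
gripper_width: 0.457
```

{"fn": "play_rows", "kwargs": {
  "commands": [
    {"dx": 0, "dy": 0, "dz": 0.05, "rx": 0, "ry": 0, "rz": 0, "claw": 0.8},
    {"dx": 0, "dy": 0, "dz": 0.1, "rx": 0, "ry": 0, "rz": 0, "claw": 0.8},
    {"dx": 0, "dy": 0, "dz": 0.2, "rx": 0, "ry": 0, "rz": 0, "claw": 0.8}
  ]
}}

```text
time: 10.9
tool_pos: [0.4946, 0.2305, 0.0377]
tool_rot: [-0.0, 0.993, -0.121, 0.001]
contact_force: [-0.3, -0.3, -2.8]
gripper_width: 0.456
```

{"fn": "play_rows", "kwargs": {
  "commands": [
    {"dx": 0, "dy": 0, "dz": 0.1, "rx": 0, "ry": 0, "rz": 0, "claw": 0.8},
    {"dx": 0, "dy": 0, "dz": 0.2, "rx": 0, "ry": 0, "rz": 0, "claw": 0.8},
    {"dx": 0, "dy": 0, "dz": 0.25, "rx": 0, "ry": 0, "rz": 0, "claw": 0.8}
  ]
}}

```text
time: 11.2
tool_pos: [0.495, 0.2306, 0.0357]
tool_rot: [-0.0, 0.993, -0.121, 0.001]
contact_force: [0.8, 0.2, 2.4]
gripper_width: 0.454
```

Contact made, so I'll release.

{"fn": "play_rows", "kwargs": {
  "commands": [
    {"dx": 0, "dy": 0, "dz": 0, "rx": 0, "ry": 0, "rz": 0, "claw": 0.4},
    {"dx": 0, "dy": 0, "dz": 0, "rx": 0, "ry": 0, "rz": 0, "claw": 0},
    {"dx": 0, "dy": 0, "dz": 0, "rx": 0, "ry": 0, "rz": 0, "claw": 0},
    {"dx": 0, "dy": 0, "dz": 0, "rx": 0, "ry": 0, "rz": 0, "claw": 0},
    {"dx": 0, "dy": 0, "dz": 0, "rx": 0, "ry": 0, "rz": 0, "claw": 0}
  ]
}}

```text
time: 11.7
tool_pos: [0.4951, 0.2306, 0.0358]
tool_rot: [-0.0, 0.993, -0.121, 0.001]
contact_force: [0.1, -0.2, -0.3]
gripper_width: 1.001
```

{"fn": "play_rows", "kwargs": {
  "commands": [
    {"dx": 0, "dy": 0, "dz": -2, "rx": 0, "ry": 0, "rz": 0, "claw": 0},
    {"dx": 0, "dy": 0, "dz": -6, "rx": 0, "ry": 0, "rz": 0, "claw": 0},
    {"dx": 0, "dy": 0, "dz": -10, "rx": 0, "ry": 0, "rz": 0, "claw": 0},
    {"dx": 0, "dy": 0, "dz": -14, "rx": 0, "ry": 0, "rz": 0, "claw": 0},
    {"dx": 0, "dy": 0, "dz": -16, "rx": 0, "ry": 0, "rz": 0, "claw": 0}
  ]
}}

```text
time: 12.2
tool_pos: [0.4964, 0.2311, 0.2006]
tool_rot: [-0.002, 0.993, -0.121, 0.004]
contact_force: [0.5, 0.4, 0.2]
gripper_width: 1.0
```

```bash
python3 - <<'E'
from h import *;from plant import monitor,grab_frame
im=grab_frame('scene');s=monitor.state()
cv2.imwrite('pics/s7.png',im[100:260,120:300].repeat(4,0).repeat(4,1)[:600])
print(s['tool_pos'],s['tool_rot'],s['time'],s['gripper_width'])
go(s,(.4612,.0955,.2),76.2)
E
```

```text
[0.49767554 0.23154322 0.20330827] [-0.00252846  0.99266835 -0.12069933  0.00590104] 12.25 0.9990951615043534
d [-0.28 14.08  0.24] 14.1 [-0.0064 -0.0111 -0.0011]
```

View pics/s7.png

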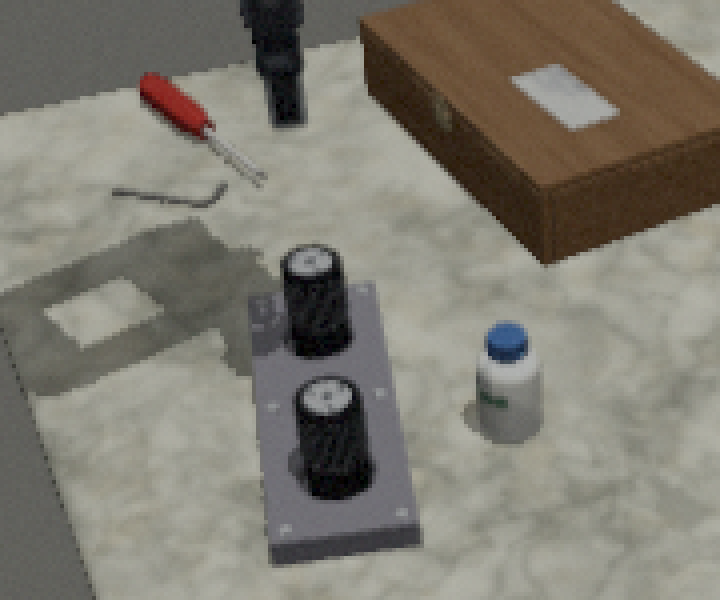

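Both plugs are standing upright in their nests. Next I'll take the heavier one.

{"fn": "play_rows", "kwargs": {
  "commands": [
    {"dx": -0.1, "dy": 4.7, "dz": 0, "rx": -0.003, "ry": -0.006, "rz": 0, "claw": 0},
    {"dx": -0.2, "dy": 9.4, "dz": 0.1, "rx": -0.006, "ry": -0.011, "rz": 0, "claw": 0},
    {"dx": -0.3, "dy": 13, "dz": 0.2, "rx": -0.006, "ry": -0.011, "rz": 0, "claw": 0},
    {"dx": -0.3, "dy": 14.1, "dz": 0.2, "rx": -0.006, "ry": -0.011, "rz": 0, "claw": 0},
    {"dx": -0.3, "dy": 14.1, "dz": 0.2, "rx": -0.006, "ry": -0.011, "rz": 0, "claw": 0}
  ]
}}

```text
time: 12.75
tool_pos: [0.4607, 0.0944, 0.1999]
tool_rot: [-0.0, 0.993, -0.122, -0.0]
contact_force: [0.2, 0.6, 0.7]
gripper_width: 1.002
```

```bash
python3 - <<'E'
from h import *;from plant import monitor,grab_frame
s=monitor.state()
print(s['tool_pos'],s['tool_rot'],s['time'])
go(s,(.4612,.0955,.037),76.2)
E
```

```text
[0.46069107 0.09444596 0.19985441] [-3.20861619e-04  9.92535702e-01 -1.21953958e-01 -9.41532962e-05] 12.75
d [ 0.03 -0.1  16.29] 16.3 [-0.0006  0.0003 -0.0037]
```

{"fn": "play_rows", "kwargs": {
  "commands": [
    {"dx": 0, "dy": -0.1, "dz": 4, "rx": 0, "ry": 0, "rz": 0, "claw": 0},
    {"dx": 0, "dy": -0.1, "dz": 8, "rx": 0, "ry": 0, "rz": 0, "claw": 0},
    {"dx": 0, "dy": -0.1, "dz": 12, "rx": 0, "ry": 0, "rz": 0, "claw": 0},
    {"dx": 0, "dy": -0.1, "dz": 15, "rx": 0, "ry": 0, "rz": 0, "claw": 0},
    {"dx": 0, "dy": -0.1, "dz": 16.2, "rx": 0, "ry": 0, "rz": 0, "claw": 0}
  ]
}}

```text
time: 13.25
tool_pos: [0.4583, 0.0966, 0.034]
tool_rot: [-0.0, 0.993, -0.121, -0.003]
contact_force: [-0.2, 0.4, -1.5]
gripper_width: 1.0
```

{"fn": "play_rows", "kwargs": {
  "commands": [
    {"dx": 0, "dy": 0, "dz": 0, "rx": 0, "ry": 0, "rz": 0, "claw": 0.3},
    {"dx": 0, "dy": 0, "dz": 0, "rx": 0, "ry": 0, "rz": 0, "claw": 0.6},
    {"dx": 0, "dy": 0, "dz": 0, "rx": 0, "ry": 0, "rz": 0, "claw": 0.6},
    {"dx": 0, "dy": 0, "dz": 0, "rx": 0, "ry": 0, "rz": 0, "claw": 0.8},
    {"dx": 0, "dy": 0, "dz": 0, "rx": 0, "ry": 0, "rz": 0, "claw": 0.8}
  ]
}}

```text
time: 13.75
tool_pos: [0.4601, 0.0966, 0.0363]
tool_rot: [-0.0, 0.993, -0.121, -0.002]
contact_force: [-1.4, -0.7, 6.8]
gripper_width: 0.457
```

{"fn": "play_rows", "kwargs": {
  "commands": [
    {"dx": 0, "dy": 0, "dz": -1, "rx": 0, "ry": 0, "rz": 0, "claw": 0.8},
    {"dx": 0, "dy": 0, "dz": -3, "rx": 0, "ry": 0, "rz": 0, "claw": 0.8},
    {"dx": 0, "dy": 0, "dz": -6, "rx": 0, "ry": 0, "rz": 0, "claw": 0.8},
    {"dx": 0, "dy": 0, "dz": -9, "rx": 0, "ry": 0, "rz": 0, "claw": 0.8},
    {"dx": 0, "dy": 0, "dz": -11, "rx": 0, "ry": 0, "rz": 0, "claw": 0.8}
  ]
}}

```text
time: 14.25
tool_pos: [0.4605, 0.0966, 0.1483]
tool_rot: [-0.001, 0.993, -0.121, -0.001]
contact_force: [-0.8, 0.2, -4.7]
gripper_width: 0.457
```

{"fn": "play_rows", "kwargs": {
  "commands": [
    {"dx": 0, "dy": 0, "dz": 0, "rx": 0, "ry": 0, "rz": 0, "claw": 0.8},
    {"dx": 0, "dy": 0, "dz": 0, "rx": 0, "ry": 0, "rz": 0, "claw": 0.8},
    {"dx": 0, "dy": 0, "dz": 0, "rx": 0, "ry": 0, "rz": 0, "claw": 0.8},
    {"dx": 0, "dy": 0, "dz": 0, "rx": 0, "ry": 0, "rz": 0, "claw": 0.8}
  ]
}}

```text
time: 14.65
tool_pos: [0.4592, 0.0965, 0.1462]
tool_rot: [-0.0, 0.993, -0.121, -0.002]
contact_force: [-1.1, 0.5, -5.4]
gripper_width: 0.457
```

```bash
python3 - <<'E'
from h import *;from plant import monitor,grab_frame
F=[]
for i in range(4):
    s=monitor.state();F.append(s['contact_force']);
    im=grab_frame('scene')
cv2.imwrite('pics/s8.png',im[100:260,120:300].repeat(4,0).repeat(4,1)[:600])
print(np.array(F).round(2),s['tool_pos'],s['tool_rot'],s['time'],s['gripper_width'])
go(s,(.519,-.152,.145),76.2)
E
```

```text
[[-1.06  0.53 -5.36]
 [-0.76  0.71 -5.47]
 [-0.33 -0.17 -6.02]
 [-0.76  1.51 -5.12]] [0.45991358 0.09654091 0.14714549] [-4.60416350e-04  9.92594540e-01 -1.21462738e-01 -1.63442313e-03] 14.8 0.460391111132215
d [11.73 22.7   0.16] 25.5 [-0.0005  0.0034 -0.0027]
```

View pics/s8.png

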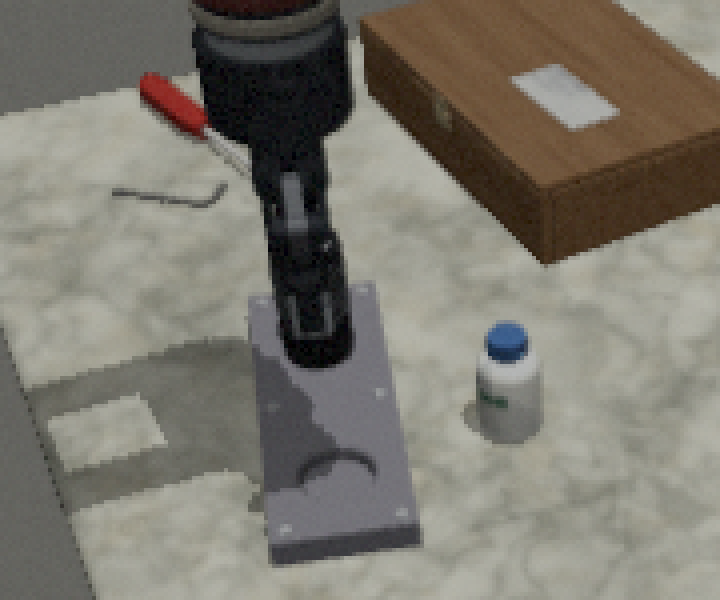

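{"fn": "play_rows", "kwargs": {
  "commands": [
    {"dx": 1, "dy": 2, "dz": 0, "rx": 0, "ry": 0, "rz": 0, "claw": 0.8},
    {"dx": 3, "dy": 5.8, "dz": 0, "rx": 0, "ry": 0, "rz": 0, "claw": 0.8},
    {"dx": 5, "dy": 9.7, "dz": 0, "rx": 0, "ry": 0, "rz": 0, "claw": 0.8},
    {"dx": 7, "dy": 13.6, "dz": 0, "rx": 0, "ry": 0, "rz": 0, "claw": 0.8},
    {"dx": 8.5, "dy": 16.5, "dz": 0, "rx": 0, "ry": 0, "rz": 0, "claw": 0.8}
  ]
}}

```text
time: 15.35
tool_pos: [0.5031, -0.0865, 0.1471]
tool_rot: [-0.0, 0.993, -0.122, -0.001]
contact_force: [0.8, 0.0, -5.2]
gripper_width: 0.462
```

```bash
python3 - <<'E'
from h import *;from plant import monitor,grab_frame
s=monitor.state()
print(s['tool_pos'],s['tool_rot'],s['time'])
go(s,(.519,-.152,.145),76.2)
E
```

```text
[ 0.5031422  -0.08646162  0.14706035] [-2.36744834e-04  9.92524020e-01 -1.22043514e-01 -1.18052611e-03] 15.35
d [3.13 5.97 0.2 ] 6.7 [-0.0002  0.0024 -0.0038]
```

{"fn": "play_rows", "kwargs": {
  "commands": [
    {"dx": 1.2, "dy": 2.3, "dz": 0, "rx": 0, "ry": 0, "rz": 0, "claw": 0.8},
    {"dx": 2.4, "dy": 4.6, "dz": 0, "rx": 0, "ry": 0, "rz": 0, "claw": 0.8},
    {"dx": 3.1, "dy": 6, "dz": 0, "rx": 0, "ry": 0, "rz": 0, "claw": 0.8},
    {"dx": 3.1, "dy": 6, "dz": 0.1, "rx": 0, "ry": 0.002, "rz": 0, "claw": 0.8},
    {"dx": 3.1, "dy": 6, "dz": 0.1, "rx": 0, "ry": 0.002, "rz": 0, "claw": 0.8}
  ]
}}

```text
time: 15.85
tool_pos: [0.5183, -0.1517, 0.1454]
tool_rot: [-0.001, 0.993, -0.122, -0.001]
contact_force: [0.2, 0.2, -6.4]
gripper_width: 0.462
```

```bash
python3 - <<'E'
from h import *;from plant import monitor,grab_frame
s=monitor.state()
print(s['tool_pos'],s['tool_rot'],s['time'])
go(s,(.519,-.152,.105),76.2)
E
```

```text
[ 0.51832724 -0.15168383  0.1454081 ] [-6.79254315e-04  9.92506848e-01 -1.22184244e-01 -8.40016535e-04] 15.85
d [0.08 0.02 4.04] 4.0 [-0.0011  0.0018 -0.0041]
```

{"fn": "play_rows", "kwargs": {
  "commands": [
    {"dx": 0.1, "dy": 0, "dz": 1, "rx": 0, "ry": 0.002, "rz": 0, "claw": 0.8},
    {"dx": 0.1, "dy": 0, "dz": 2.2, "rx": 0, "ry": 0.002, "rz": 0, "claw": 0.8},
    {"dx": 0.1, "dy": 0, "dz": 3.3, "rx": 0, "ry": 0.002, "rz": 0, "claw": 0.8},
    {"dx": 0.1, "dy": 0, "dz": 4, "rx": 0, "ry": 0.002, "rz": 0, "claw": 0.8},
    {"dx": 0.1, "dy": 0, "dz": 4, "rx": 0, "ry": 0.002, "rz": 0, "claw": 0.8}
  ]
}}

```text
time: 16.35
tool_pos: [0.5179, -0.151, 0.1031]
tool_rot: [-0.001, 0.993, -0.122, -0.002]
contact_force: [0.1, -0.3, -5.7]
gripper_width: 0.461
```

```bash
python3 - <<'E'
from h import *;from plant import monitor,grab_frame
s=monitor.state();print(s['tool_pos'],s['tool_rot'])
a=grab_frame('scene');b=grab_frame('top');w=grab_frame('wrist')
cv2.imwrite('pics/s9.png',a[150:330,180:350].repeat(3,0).repeat(3,1)); cv2.imwrite('pics/t9.png',b);cv2.imwrite('pics/w9.png',w)
s=monitor.state();print(s['tool_pos'],s['tool_rot'],s['joint_vel'].round(4),s['time'],s['gripper_width'])
# expected scene pixels of plug bottom centre
print(((np.array(proj('scene',(.519,-.152,.075)))-[180,150])*3).round(0),((np.array(proj('scene',(.519,-.152,.03)))-[180,150])*3).round(0))
E
```

```text
[ 0.5178889  -0.15101462  0.1031038 ] [-0.00114244  0.99252696 -0.12200758 -0.00175343]
[ 0.51955779 -0.15192052  0.10573938] [-4.76850583e-04  9.92513752e-01 -1.22131032e-01  4.85769078e-04] [-0.0007 -0.0069 -0.0093 -0.0006  0.0009  0.0011] 16.5 0.46054947953048564
[265. 341.] [265. 382.]
```

View pics/s9.png

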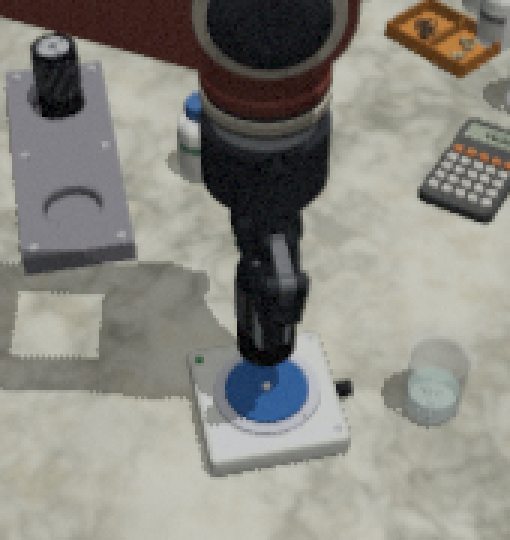

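View pics/w9.png

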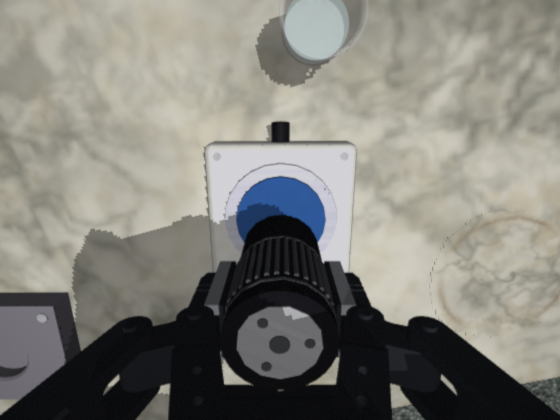

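View pics/t9.png

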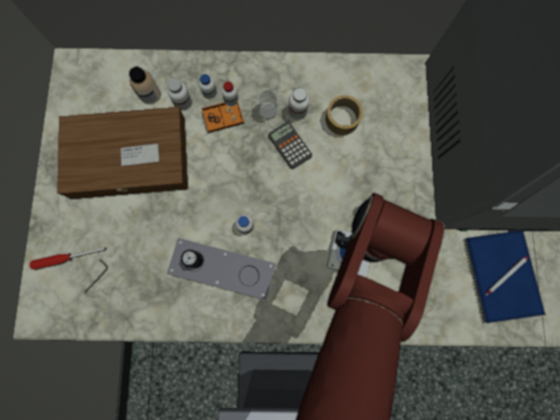

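```bash
python3 - <<'E'
from h import *;from plant import monitor,grab_frame
S=[]
for i in range(6): s=monitor.state();w=grab_frame('wrist');S.append(s['tool_pos'])
print(np.round(S,4),s['contact_force'],s['joint_vel'].round(4))
for z in(.14,.15,.16): print(wcast(s,(280,346),z))
hsv=cv2.cvtColor(w,cv2.COLOR_BGR2HSV);m=cv2.inRange(hsv,(100,130,60),(125,255,255))
c=max(cv2.findContours(m,0,2)[0],key=cv2.contourArea);x,y,ww,hh=cv2.boundingRect(c);print(x,y,ww,hh,wcast(s,(x+ww/2,y+ww*.5),.03))
E
```

```text
[[ 0.5196 -0.1519  0.1057]
 [ 0.5197 -0.1521  0.1061]
 [ 0.5198 -0.1521  0.1062]
 [ 0.5198 -0.1521  0.1062]
 [ 0.5197 -0.1521  0.1061]
 [ 0.5196 -0.1521  0.106 ]] [ 0.62790576 -0.44651543 -5.22414281] [0.0003 0.0023 0.0038 0.0023 0.0002 0.0007]
[ 0.50906408 -0.14976011  0.14      ]
[ 0.51703062 -0.1517623   0.15      ]
[ 0.52499715 -0.1537645   0.16      ]
237 178 87 64 [ 0.51854863 -0.15247932  0.03      ]
```

The plug is steady, centred and about 45 mm above the face. Handing in.

```bash
python3 - <<'E'
from plant import ticket,monitor
print(ticket.job_done()); s=monitor.state();print(s['time'],s['tool_pos'],s['contact_force'])
E
```

```text
the job is handed in; nothing more can be done
None
the job is handed in; nothing more can be done
```

The job is handed in at about 16.8 s of the 67 s allowed; no verdict was reported.

- **Which is heavier:** I lifted each plug about 10 cm in turn. The plug from nest_2 read about 5.4 N and the one from nest_1 about 3.3 N, so the nest_2 plug is the heavier.
- **Lighter plug:** I put it back in nest_1 and let go. The camera images after that show it standing upright.
- **Heavier plug:** the gripper was holding it upright and still over the blue face. By the wrist camera it was within a few millimetres of centre. By the arm's position its underside was about 45 to 48 mm above the face.
- **Bystanders:** the last pictures show nothing disturbed. I checked this by eye only and did not measure positions again.

**Checks that disagreed:**
- **Position:** the top and wrist cameras differed by about 3.5 mm in y, for both plugs and the face. I used values in between.
- **Height:** a rough reading of the last scene picture put the underside nearer 35 mm above the face. That is still inside the allowed range.

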